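# Hook the parts bin out of the deep rack

### The job

Take the blue-handled hook off its rest, drop its claw behind the front lip of the red bin deep in the rack, and drag the bin forward until its front wall stands on the yellow band, flat in its lane. Then lay the hook back in its rest, claw down and pointing the same way as before, and let go. Touch the red bin only with the hook, and leave the grey bin, the green jar and the screwdriver where they are.

Things in the scene. Friction and masses are not known exactly. Their poses are not given: they have to be found in the camera images.
- rack: Fixed plywood rack, two lanes. Origin mid-rack at bench level; local -x is its open front (drag direction; roughly world -y), z up. Floor top z=12 mm, x=-170 (front edge) to 260, 270 wide. Lane centres y=+-63.5 mm; lane fences at y=-127, 0, 127, 8 mm thick, up to z=27, from x=-150 back, leave 119 mm lanes. Back wall at x=252.
- roof_edge (a point): Middle of the front wire of the rack's wire roof (rack frame x=36, y=0, z=158 mm). The roof covers only x=32 to 258; wires 33 mm apart, underside z=154 mm, top 162; on four thin corner posts at y=+-131. In front of it the floor is open above.
- band (a point): Middle of the 30 mm wide yellow band painted across the rack floor: rack frame x=-110, y=0, z=12 mm; the band covers x=-125 to -95.
- red_bin: Loose red open plastic bin, 130 long (x) x 100 mm wide, 0.3 to 0.65 kg, in either lane under the roof, sliding on the floor. Origin: centre of its underside; local -x is its front, facing like the rack's front. Floor and walls 4 mm; side and back walls 60 mm high. Wooden parts fixed inside fill it up to z=40 from x=3 back; the front part (x=-61 to 3, y=-46 to 46) is empty.
- red_bin_lip (a point): Top middle of the red bin's front wall (bin frame x=-63, y=0, z=45 mm). The front wall is 45 mm high, its outer face at x=-65, inner face at x=-61; a small lip at the top sticks out forward to x=-73 (z=41 to 45). At the start it is 15 to 80 mm behind the roof's front wire.
- red_bin_front (a point): Bottom middle of the outer face of the red bin's front wall (bin frame x=-65, y=0, z=0 mm): what must stand on the yellow band.
- grey_bin: Grey bin of the same shape in the other lane; must be left alone.
- hook: Loose pull hook, 0.16 kg, lying on its rest claw down. Origin: middle of the handle's underside; local +x along the rod to the claw, z up. Blue box handle 150 long (x) x 26 wide x 24 mm high; 10 mm steel rod from x=75 to 205 at z=12; at x=205 a steel claw plate, 5 mm thick, 24 wide, from z=17 down to z=-33. Centre of mass up to 25 mm ahead of the origin.
- handle (a point): Centre of the hook's handle (hook frame 0, 0, 12 mm): grasp here from above, across the 26 mm width; between the rest's saddles 76 mm of the handle is free lengthwise.
- claw_tip (a point): Middle of the claw's lower edge (hook frame x=205, y=0, z=-33 mm).
- hook_rest: Fixed wooden rest for the hook. Origin: centre of its underside on the bench. Base 130 x 90 x 10 mm; two cross saddles, 14 mm thick, at x=-45 and 45, 66 mm wide, flat seats at z=55; cheeks on them at y=+-23 to +-33, up to z=67, make a 46 mm slot for the 26 mm handle. The rod points along the rest's +x.
- seat (a point): Where the hook's origin lies when it is on its rest, to within a few mm (rest frame 0, 0, 55 mm).
- jar: Green paint jar, 60 mm across, 70 high, origin under its centre. Bystander.
- screwdriver: Screwdriver about 200 mm long, lying on the bench. Bystander.
There are look-alikes about, which are no part of the job. Of the things shaped like the red_bin, the red one is meant. Of the things that look like the hook_rest, the smaller one is meant.

How it is judged:
On the way, in this order (a step that is already met when the one before it is completed fails the run):
1. the claw is behind the red bin's front lip, below its rim, with the bin still deep in the rack (x of claw_tip in the frame of red_bin between -0.063 and 0 m and y of claw_tip in the frame of red_bin between -0.046 and 0.046 m and z of claw_tip in the frame of red_bin between 0 and 0.04 m and x of red_bin_front in the frame of rack above 0.02 m), for 0.1 s.
2. the red bin's front wall stands on the yellow band (x of red_bin_front in the frame of rack between -0.125 and -0.095 m and angle between red_bin's own z axis and vertical below 0.08 rad and z of red_bin in the frame of rack between 0.006 and 0.018 m), for 0.2 s.
At the end, for the whole second after the job is handed in: The red bin lies flat on the rack floor with the outer face of its front wall on the yellow band (within 15 mm of its centre line). The hook lies level in both saddles of its rest, rod pointing the way it did at the start, its middle within 26 mm lengthwise of the rest's middle. All at rest (all of step 2 and linear speed of each of red_bin, hook below 0.02 m/s and angle between hook's own z axis and vertical below 0.12 rad and x of hook in the frame of hook_rest between -0.026 and 0.026 m and y of hook in the frame of hook_rest between -0.014 and 0.014 m and z of hook in the frame of hook_rest between 0.049 and 0.061 m and angle between the x axis of hook and the x axis of hook_rest, either way round below 0.35 rad and x of claw_tip in the frame of hook_rest above 0.1 m); the robot touches nothing.
It fails at once if the red bin is touched by the gripper or arm (contact force between any of the fingers, the arm and red_bin above 0.5 N).
It fails at once if the red bin is tipped (angle between red_bin's own z axis and vertical above 0.4 rad).
It fails at once if the grey bin is shifted by more than 20 mm (distance of grey_bin from where it was at the start of the episode above 0.02 m).
It fails at once if the jar or the screwdriver is shifted by more than 30 mm (distance of any of jar, screwdriver from where it was at the start of the episode above 0.03 m).
It also fails if it takes over 51 s, if anything falls off the work surface, if the arm or the gripper's body presses on something with over 40 N, if the wrist force passes 120 N, or if a joint passes its speed limit or range.

### The arm

A 6-joint arm with a two-finger parallel gripper is mounted at the origin on the work surface. World frame = base frame: x ahead of the robot, y to its left, z up, the work surface at z = 0. Lengths are in m, angles in rad, forces in N, time in s.
With the tool pointing down it reaches from about 0.375 to 0.9 m from the base axis. Payload 3.1 kg.
Tool frame: the origin (TCP) lies midway between the tips of the shut fingers; the grasp point (between the pads) lies 19 mm behind it (pinch_z is the distance from the TCP to the grasp point, in m); y points along the fingers, z is the direction in which the jaws open and shut, and the axes are right-handed (so a half turn about y gives the same grasp; the last joint's range is limited). The gripper opens to 87 mm and grips with 3 to 60 N. Pads are 19 mm wide; open, the fingers measure 117 mm over their backs; the gripper's body (75 mm by 190 mm) begins 51 mm behind the grasp point.
Start: joints at [-1.391, 0.527, 1.433, -0, 1.181, -0.178], TCP at [0.219, -0.585, 0.184] pointing down, gripper open.
Joint ranges: [-3.08, 3.08], [-0.75, 2.2], [0.22, 2.44], [-1.43, 4.57], [0, 2.65], [-2.85, 2.85]. Speed limits (rad/s): [2.79, 2.79, 3.14, 3.14, 3.14, 3.14].

### API

Orientations are given as a unit quaternion [x, y, z, w].
In Python, from rig import * gives the robot as it stands.
- The arm moves only by the tool drive_tool, never from a script. Its argument "plan" is a list of rows, each a list of 7 numbers: the shift along the tool's x, y, z in mm, then the turn, a rotation vector about the tool's x, y, z in degrees, then the finger opening in mm, from 0 to 87. A call has 1 to 10 rows; each row is the pose to reach, as a shift and turn from the pose commanded when the call began, along the tool's axes at that moment; what a row does not reach only later rows make up. A row lasts 1/10 s, in which the tool goes at most 50 mm and 8.59 degrees, less where a joint would pass 70% of its speed; a pose out of reach is approached as far as the arm can. A call with a gripper value outside its range is refused whole. The fingers move at their own pace and stop on an object; "newtons" is the grip in N (left out, the last holds). Time passes only in rows, so rows that repeat a pose let the fingers close. It gives the time, the measured TCP pose, the force and the opening at its end, in the units of the state.
- get_obs(): the state, without advancing time (a new reading comes with each control period).
- camera(name): name is "side" or "top"; returns the picture (384x512x3 uint8, blue, green, red); there is no depth.
- get_calibration(name): a dict with "fx", "fy", "cx", "cy" (pixels), "origin" and "rotation" of the camera in the world. Camera axes: x right, y down, z forward; pixel columns grow to the right and rows downward; lengths in m; the calibration is good to about 2 mm. A picture is of the moment at which its call begins. get_calibration takes no time and is no camera call.
- hand_in(): hands the job in, once; it reports no verdict.
Trained networks look in the newest picture that a camera, given by its name, has taken for a name from the list of things; names that differ only in an ending like _2 or _b are one class to them, and where a whole thing is asked for, a point or a joint stands for the part that bears it (a point fixed in the world has none). Each returns a list of dicts, best first, with "conf" (0 to 1); they miss things now and then, are a little off and sometimes report something else, mostly with a low value. They report only what shows in the picture. A call takes as long as a camera call. They do not tell look-alikes from the thing itself.
- spot_in(camera, target): "location" ([column, row] in pixels, amid what is visible of it).
- mark_of(camera, target): "location" ([column, row] in pixels: a listed point, or the origin of a listed thing).
The state is a dict: "time": time; "q": joint angles; "joint_velocities": joint speeds; "joint_torque": joint torques, N m; "position": TCP position; "tool_rot": TCP orientation; "ft_force": force on the tool from outside, world axes, zero at the start; "moment": the same for the moment, N m; "grip_width": finger opening in m.
Only numpy, scipy, OpenCV 4.12 (cv2) and the standard library are available. Lean on these libraries where they do the work, as an engineer would, in place of code of your own. Each camera call takes 0.05 s, during which the arm holds its last target. There are 200 camera calls.

## Working session

There is one attempt and no reset: what is moved stays moved. The work goes in short steps, Python scripts to look and compute and a tool call to move; the robot and the scene stay as the last step left them, time stands still between calls to the robot, and variables do not carry over. Pictures are saved under pics/ and viewed, about 8 in all and at most 12, crops included, and the job is handed in when it is done.

Besides the shell and the picture viewer there is one more tool, called by a JSON object that holds its "name" and its "arguments", one argument or row to a line. drive_tool: Moves the arm, as the interface text tells. Its arguments: {"type":"object","properties":{"plan":{"type":"array","items":{"type":"array","items":{"type":"number"}}},"newtons":{"type":"number"}},"required":["plan"]}

```bash
ls; mkdir -p pics
cat > h.py <<'E'
from rig import *
import numpy as np, cv2
def ray(cam,px):
    c=get_calibration(cam); d=np.array([(px[0]-c["cx"])/c["fx"],(px[1]-c["cy"])/c["fy"],1.0])
    R=np.array(c["rotation"]).reshape(3,3); return np.array(c["origin"]),R@d
def at_z(cam,px,z):
    o,d=ray(cam,px); return o+d*(z-o[2])/d[2]
def proj(cam,p):
    c=get_calibration(cam); R=np.array(c["rotation"]).reshape(3,3); v=R.T@(np.array(p)-np.array(c["origin"]))
    return np.array([c["fx"]*v[0]/v[2]+c["cx"],c["fy"]*v[1]/v[2]+c["cy"]])
E
python3 - <<'E'
from h import *
ims=[]
for n in("top","side"):
    im=camera(n); cv2.imwrite(f"pics/{n}0.png",im)
    c=get_calibration(n);print(n,np.round(c["origin"],3),np.round(c["rotation"],3).tolist(),c["fx"])
    for t in ["red_bin","grey_bin","hook","hook_rest","jar","screwdriver","roof_edge","band","red_bin_lip","red_bin_front","handle","claw_tip","seat","rack"]:
        print(n,t,[(np.round(d["location"]).astype(int).tolist(),round(d["conf"],2)) for d in mark_of(n,t)[:4]])
print(get_obs())
E
```

```text
pics
top [0.207 0.018 1.549] [0.741, -0.664, 0.068, -0.074] 473.53726257940775
top red_bin [([300, 243], 0.86), ([168, 186], 0.79), ([155, 257], 0.56)]
top grey_bin [([173, 148], 0.82)]
top hook [([368, 198], 0.89)]
top hook_rest [([359, 200], 0.57)]
top jar [([304, 147], 0.81)]
top screwdriver [([361, 157], 0.85)]
top roof_edge [([196, 157], 0.65), ([368, 196], 0.6)]
top band [([246, 170], 0.61)]
top red_bin_lip [([318, 225], 0.82), ([144, 273], 0.72), ([188, 186], 0.6)]
top red_bin_front [([313, 230], 0.92), ([188, 186], 0.68), ([144, 270], 0.66), ([174, 146], 0.44)]
top handle [([365, 197], 0.86)]
top claw_tip [([304, 198], 0.6), ([367, 198], 0.19)]
top seat [([362, 198], 0.82)]
top rack [([215, 171], 0.87), ([305, 196], 0.69)]
side [0.193 0.812 0.804] [-0.188, 0.886, -0.417, 0.077] 348.76035383852286
side red_bin [([297, 330], 0.91), ([312, 211], 0.88), ([213, 296], 0.75)]
side grey_bin [([172, 285], 0.59), ([219, 297], 0.56)]
side hook [([287, 162], 0.55)]
side hook_rest [([344, 175], 0.82), ([290, 170], 0.8)]
side jar [([226, 189], 0.62)]
side screwdriver [([251, 166], 0.6)]
si
[... 341 characters left out ...]
side rack [([219, 256], 0.67)]
{'time': 1.5, 'q': array([-1.39048085e+00,  5.27493813e-01,  1.43268906e+00, -1.76971716e-05,
        1.18140138e+00, -1.78534246e-01]), 'joint_velocities': array([ 0.00043551,  0.00045928,  0.00076222, -0.00057053,  0.0002671 ,
        0.00092574]), 'joint_torque': array([ 5.71779765e-04, -4.40003800e+01, -1.76980001e+01,  6.35073194e-02,
        5.04666322e-02, -1.71151839e-06]), 'position': array([ 0.21949743, -0.58517012,  0.1843557 ]), 'tool_rot': array([ 0.12620102, -0.69575184,  0.69575779, -0.12618944]), 'ft_force': array([-0.00380084,  0.00915907, -0.15652026]), 'moment': array([-0.01468189, -0.00341806, -0.02179462]), 'grip_width': 0.0870262814311733}
```

```bash
sed -i 's/np.array(c\["rotation"\]).reshape(3,3)/Rotation.from_quat(c["rotation"]).as_matrix()/; s/^import numpy.*/&\nfrom scipy.spatial.transform import Rotation/' h.py
python3 - <<'E'
import cv2,numpy as np
a=cv2.imread("pics/top0.png");b=cv2.imread("pics/side0.png")
cv2.imwrite("pics/top0c.png",cv2.resize(a[90:310,110:410],(800,587),interpolation=cv2.INTER_CUBIC))
cv2.imwrite("pics/side0c.png",cv2.resize(b[120:384,130:430],(680,598),interpolation=cv2.INTER_CUBIC))
E
```

```text
(no output)
```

View pics/top0c.png

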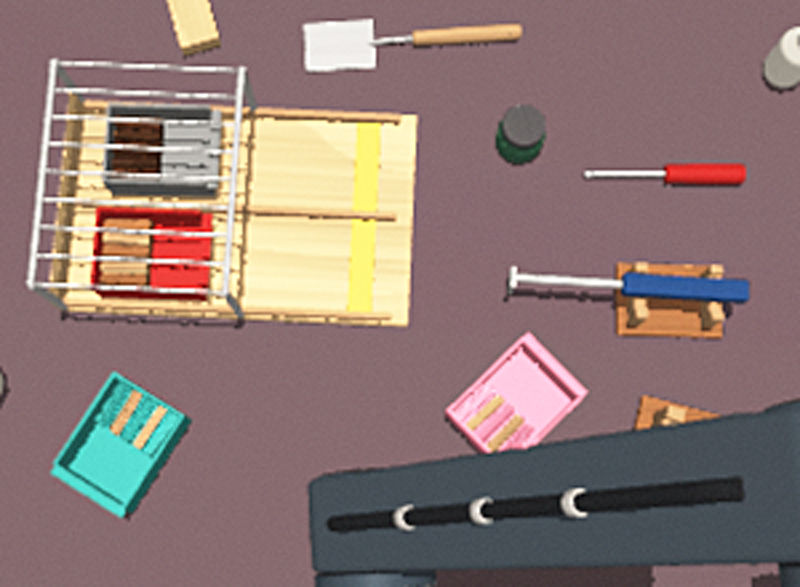

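View pics/side0c.png

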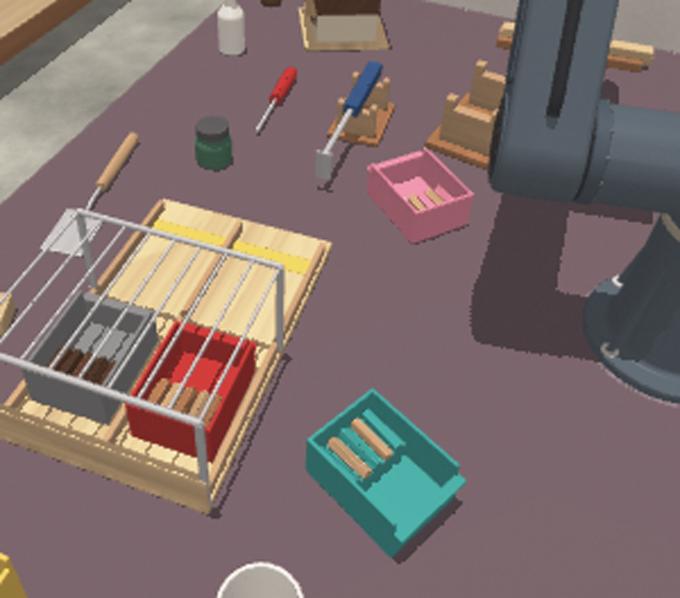

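The blue hook (top px ~(367,198)) lies on the small rest at (361,202). The larger look-alike rest is at ~(363,247), half under the arm, and is not meant. The red bin (168,186) is in the near lane under the roof. The pink (304,243) and teal (155,265) bins are look-alikes. The hook already points towards the rack.

```bash
cat > m.py <<'E'
from h import *
def seg(im,lo,hi,box):
    h=cv2.cvtColor(im,cv2.COLOR_BGR2HSV);m=cv2.inRange(h,np.array(lo),np.array(hi))
    k=np.zeros_like(m);x0,y0,x1,y1=box;k[y0:y1,x0:x1]=m[y0:y1,x0:x1];return k
def rect(m):
    ys,xs=np.nonzero(m);return np.stack([xs,ys],1).astype(np.float32)
E
python3 - <<'E'
from m import *
a=cv2.imread("pics/top0.png")
# blue handle top z=55+24=79mm
p=rect(seg(a,(100,120,60),(125,255,255),(330,180,400,215)))
w=np.array([at_z("top",q,.079)[:2] for q in p]); r=cv2.minAreaRect((w*1000).astype(np.float32));print("handle",len(p),w.mean(0),r)
p=rect(seg(a,(25,150,150),(32,255,255),(230,130,260,215)))
w=np.array([at_z("top",q,.012)[:2] for q in p]); r=cv2.minAreaRect((w*1000).astype(np.float32));print("band",len(p),w.mean(0),r,cv2.boxPoints(r))
c=a[90:310,110:410]
for n,q,z in [("floor front far",(417,115),.012),("floor front near",(409,326),.012),("roofcorner far",(242,69),.162),("roof near",(232,289),.162),("back roof far",(56,63),.162),("backroof near",(33,287),.162),
  ("lipfar",(211,210),.057),("lipnear",(209,297),.057),("redbackfar",(97,209),.072),("redbacknear",(97,297),.072),
  ("restA",(617,264),.01),("restB",(616,336),.01),("restC",(722,338),.01),("clawtop far",(513,267),.072),("clawtop near",(513,297),.072),("rodend",(515,281),.072),("rodstart",(622,285),.072)]:
    px=np.array(q)*.375+[110,90]; print(n,np.round(px,1),np.round(at_z("top",px,z)*1000,1))
E
```

```text
handle 378 [ 0.5256149  -0.29710049] ((525.7033081054688, -296.86285400390625), (26.492998123168945, 148.54978942871094), 2.1524922847747803)
band 22 [0.63937102 0.10356435] ((589.3609619140625, 95.83224487304688), (239.1874237060547, 27.12533187866211), 3.5878498554229736) [[469.1529  101.88429]
 [470.8504   74.81212]
 [709.56903  89.7802 ]
 [707.8715  116.85237]]
floor front far [266.4 133.1] [725.3  41.8  12. ]
floor front near [263.4 212.2] [453.6  22.7  12. ]
roofcorner far [200.8 115.9] [707.9 246.9 162. ]
roof near [197.  198.4] [449.4 223.4 162. ]
back roof far [131.  113.6] [691.3 462.2 162. ]
backroof near [122.4 197.6] [427.2 444.7 162. ]
lipfar [189.1 168.8] [562.  277.6  57. ]
lipnear [188.4 201.4] [455.  265.1  57. ]
redbackfar [146.4 168.4] [544.5 411.7  72. ]
redbacknear [146.4 201.4] [437.9 394.8  72. ]
restA [341.4 189. ] [ 560.2 -226.6   10. ]
restB [341. 216.] [ 469.6 -232.1   10. ]
restC [380.8 216.8] [ 481.4 -362.2   10. ]
clawtop far [302.4 190.1] [528.6 -93.4  72. ]
clawtop near [302.4 201.4] [492.3 -96.7  72. ]
rodend [303.1 195.4] [511.9 -97.3  72. ]
rodstart [343.2 196.9] [ 521.1 -224.6   72. ]
```

```bash
cat >> h.py <<'E'
def tri(pt,ps):
    (o1,d1),(o2,d2)=ray("top",pt),ray("side",ps); A=np.stack([d1,-d2],1); s=np.linalg.lstsq(A,o2-o1,rcond=None)[0]
    a,b=o1+s[0]*d1,o2+s[1]*d2; return np.round((a+b)*500,1),round(np.linalg.norm(a-b)*1e3,1)
def goto(xyz,yawdeg):
    "shift(mm)/turn(deg) in tool axes to put TCP at xyz (mm), hook axis pointing yawdeg from world x, tool down"
    o=get_obs(); R=Rotation.from_quat(o["tool_rot"]); p=o["position"]*1e3
    a=np.radians(yawdeg); out=[]
    for s in(1,-1):
        z=s*np.array([-np.sin(a),np.cos(a),0]); y=np.array([0,0,-1.]); T=Rotation.from_matrix(np.stack([np.cross(y,z),y,z],1))
        out.append((R.inv()*T).as_rotvec(degrees=True))
    t=min(out,key=np.linalg.norm)
    print("t",round(o["time"],2),"TCP",np.round(p,1),"shift",np.round(R.inv().apply(np.array(xyz)-p),1),"turn",np.round(t,2),"grip",round(o["grip_width"]*1e3,1),"F",np.round(o["ft_force"],1))
E
python3 - <<'E'
from h import *
for n,a,b in [("handle",(365,197),(292,159)),("claw",(304,198),(275,197)),("lip",(188,186),(225,270)),("roof",(196,157),(206,223)),("seat",(362,198),(288,164)),("bin",(168,186),(213,296))]: print(n,*tri(a,b))
print(np.round(Rotation.from_quat(get_obs()["tool_rot"]).as_matrix(),2))
goto((525.7,-297,150),93.3); goto((525.7,-297,48),93.3)
E
```

```text
handle [ 524.6 -295.5   65.3] 10.2
claw [ 513.9 -105.4   17.2] 1.6
lip [510.2 276.7  40.1] 4.1
roof [577.6 244.2 163.5] 4.7
seat [ 531.4 -290.3   41.2] 1.6
bin [509.2 347.8  12.2] 5.7
[[-0.94 -0.    0.35]
 [-0.35 -0.   -0.94]
 [ 0.   -1.    0.  ]]
t 1.5 TCP [ 219.5 -585.2  184.4] shift [-387.9   34.3 -162.3] turn [  0.   -72.74   0.  ] grip 87.0 F [-0.   0.  -0.2]
t 1.5 TCP [ 219.5 -585.2  184.4] shift [-387.9  136.3 -162.3] turn [  0.   -72.74   0.  ] grip 87.0 F [-0.   0.  -0.2]
```

{"name": "drive_tool", "arguments": {
  "plan": [
    [-39, 3, -16, 0, -7.3, 0, 80],
    [-78, 7, -32, 0, -14.5, 0, 80],
    [-116, 10, -49, 0, -21.8, 0, 80],
    [-155, 14, -65, 0, -29.1, 0, 80],
    [-194, 17, -81, 0, -36.4, 0, 80],
    [-233, 20, -97, 0, -43.6, 0, 80],
    [-272, 24, -114, 0, -50.9, 0, 80],
    [-310, 27, -130, 0, -58.2, 0, 80],
    [-349, 31, -146, 0, -65.5, 0, 80],
    [-388, 34, -162, 0, -72.7, 0, 80]
  ]
}}

```text
time: 2.5
position: [0.527, -0.296, 0.1503]
tool_rot: [0.515, -0.484, 0.484, -0.515]
ft_force: [0.4, -0.7, -0.1]
grip_width: 0.0801
```

Run:
```python
from h import *
import cv2
goto((525.7,-297,48),93.3)
im=camera("top"); 
from m import *
p=rect(seg(im,(100,120,60),(125,255,255),(330,180,400,215)));print(len(p))
s=camera("side"); cv2.imwrite("pics/s1.png",cv2.resize(s[110:230,210:370],(800,600),interpolation=cv2.INTER_CUBIC))
```

```text
t 2.5 TCP [ 527.  -296.   150.3] shift [  0.9 102.3  -1.4] turn [-0.    0.25  0.01] grip 80.1 F [ 0.4 -0.7 -0.1]
2
```

View pics/s1.png

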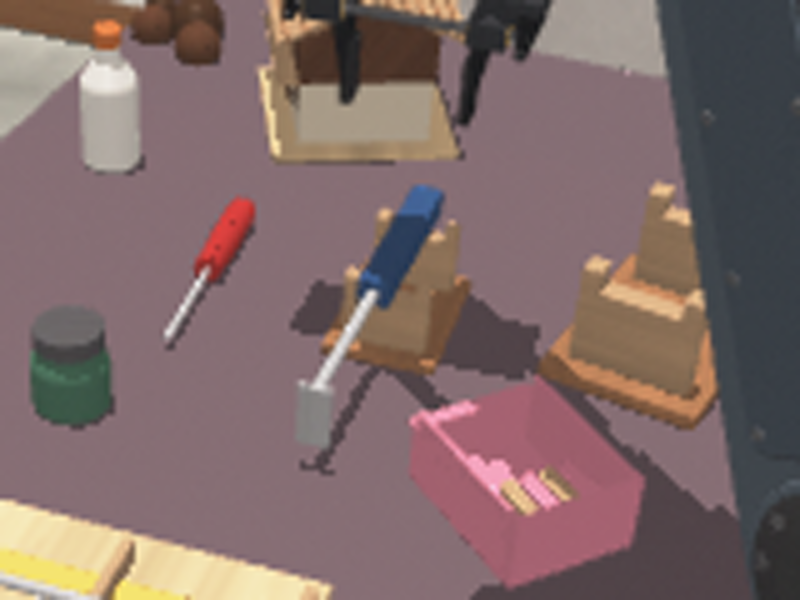

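The side view shows the hook on the small rest (crop ~(405,280)), with the bigger rest empty at (640,300). The gripper is above the handle, so I'll descend and grip.

{"name": "drive_tool", "arguments": {
  "plan": [
    [1, 30, -1, 0, 0, 0, 70],
    [1, 60, -1, 0, 0, 0, 70],
    [1, 85, -1, 0, 0, 0, 70],
    [1, 102, -1, 0, 0, 0, 70],
    [1, 102, -1, 0, 0, 0, 70],
    [1, 102, -1, 0, 0, 0, 10],
    [1, 102, -1, 0, 0, 0, 10],
    [1, 102, -1, 0, 0, 0, 10],
    [1, 102, -1, 0, 0, 0, 10],
    [1, 102, -1, 0, 0, 0, 10]
  ],
  "newtons": 50
}}

```text
time: 3.6
position: [0.5252, -0.2985, 0.049]
tool_rot: [-0.514, 0.485, -0.486, 0.514]
ft_force: [0.4, -0.6, 0.0]
grip_width: 0.0378
```

{"name": "drive_tool", "arguments": {
  "plan": [
    [0, 0, 0, 0, 0, 0, 10],
    [0, 0, 0, 0, 0, 0, 10],
    [0, 0, 0, 0, 0, 0, 10],
    [0, 0, 0, 0, 0, 0, 10],
    [0, -10, 0, 0, 0, 0, 10],
    [0, -30, 0, 0, 0, 0, 10],
    [0, -50, 0, 0, 0, 0, 10],
    [0, -50, 0, 0, 0, 0, 10]
  ]
}}

```text
time: 4.4
position: [0.5271, -0.2999, 0.1017]
tool_rot: [-0.514, 0.483, -0.488, 0.514]
ft_force: [0.2, 0.3, 0.3]
grip_width: 0.0101
```

Run:
```python
from h import *
s=camera("side");t=camera("top")
print("side claw",mark_of("side","claw_tip"),"top",mark_of("top","claw_tip"))
goto((0,0,0),94)
cv2.imwrite("pics/s2.png",np.vstack([cv2.resize(s[110:230,210:370],(400,300),interpolation=cv2.INTER_CUBIC),cv2.resize(t[150:250,285:419],(400,300),interpolation=cv2.INTER_CUBIC)]))
```

```text
side claw [{'location': [272.3, 195.3], 'conf': 0.66}] top []
t 4.6 TCP [ 524.3 -297.8   97.6] shift [-327.    98.6 -506.4] turn [ 0.07 -0.74 -0.07] grip 10.0 F [-0.4  0.1 -1.2]
```

View pics/s2.png

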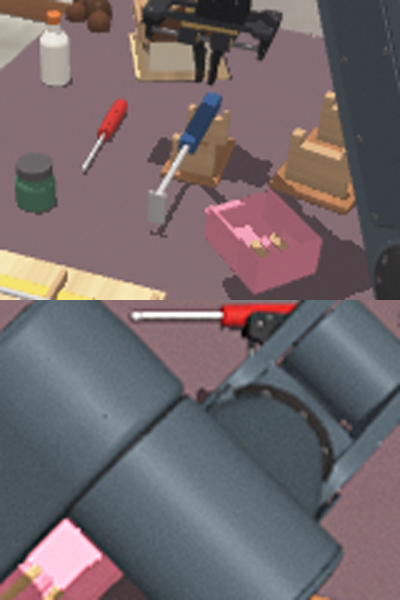

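Run:
```python
from h import *
print(get_calibration("top")); print(get_calibration("side"))
p=get_obs()["position"];print(p,proj("side",p),proj("top",p))
for q in [(525.7,-297,79),(525.7,-297,67),(512,-97,72),(521,-294,10),(530,-222,67),(521,-372,67)]: print(q,proj("side",np.array(q)/1e3),proj("top",np.array(q)/1e3))
s0=cv2.imread("pics/side0.png")
from m import *
for f in(s0,camera("side")):
    k=seg(f,(100,120,40),(125,255,255),(270,130,315,185)); q=rect(k); print(len(q),q.mean(0),q.min(0),q.max(0))
```

```text
{'fx': 473.53726257940775, 'fy': 473.53726257940775, 'cx': 258.1560073489255, 'cy': 191.8659021349421, 'origin': array([0.20719315, 0.01773055, 1.54946884]), 'rotation': array([ 0.7411268 , -0.66379885,  0.06822703, -0.07380525])}
{'fx': 348.76035383852286, 'fy': 348.76035383852286, 'cx': 259.563764776212, 'cy': 201.5778517634652, 'origin': array([0.19329399, 0.8118273 , 0.80352676]), 'rotation': array([-0.18784284,  0.88606923, -0.41670703,  0.07714693])}
[ 0.52430679 -0.29775846  0.09757588] [291.65311947 151.2050071 ] [368.15185172 196.84155492]
(525.7, -297, 79) [290.86910193 155.34937252] [366.58566461 197.49954448]
(525.7, -297, 67) [290.63037854 157.9798705 ] [365.72954953 198.20822478]
(512, -97, 72) [275.17678264 186.18911003] [303.03647663 195.32327223]
(521, -294, 10) [290.39160674 170.75389948] [360.8389136  202.72154298]
(530, -222, 67) [282.84696153 167.60984096] [342.37214415 194.35471628]
(521, -372, 67) [297.93357518 149.08270814] [389.15038726 202.19621299]
158 [290.00632 157.94304] [282. 147.] [297. 170.]
152 [290.1184 158.    ] [282. 147.] [297. 170.]
```

The opening of 10 mm shows the fingers closed on nothing. In the side picture their tips show ~8 px above where the reported TCP projects, so I'll check that enlarged.

Run:
```python
from h import *
s=camera("side");p=get_obs()["position"]
c=cv2.resize(s[100:180,245:345],(800,640),interpolation=cv2.INTER_CUBIC)[:600]
for dz,col in((0,(0,0,255)),(.019,(0,255,255)),(.04,(0,255,0))):
    u=(proj("side",p+[0,0,dz])-[245,100])*8; cv2.circle(c,tuple(int(v) for v in u),4,col,-1)
cv2.imwrite("pics/s3.png",c)
```

```text
(no output)
```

View pics/s3.png

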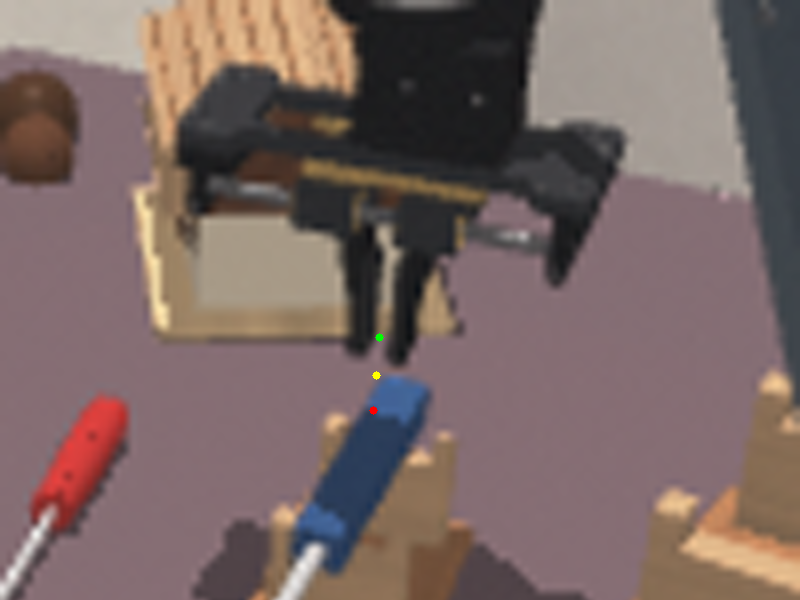

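The tips sit at about (378,356) in the crop, ~7 px above the reported TCP (red dot). The real tips are therefore ~32 mm higher than reported, and they closed just above the handle. I'll correct by descending to reported z≈16, which still clears the rest base at z=10 even if the offset is wrong.

{"name": "drive_tool", "arguments": {
  "plan": [
    [0, 0, 0, 0, 0, 0, 70],
    [0, 0, 0, 0, 0, 0, 70],
    [0, 0, 0, 0, 0, 0, 70],
    [0, 0, 0, 0, 0, 0, 70],
    [0, 20, 0, 0, 0, 0, 70],
    [0, 40, 0, 0, 0, 0, 70],
    [0, 55, 0, 0, 0, 0, 70],
    [0, 65, 0, 0, 0, 0, 70],
    [0, 65, 0, 0, 0, 0, 70]
  ]
}}

```text
time: 5.6
position: [0.5241, -0.2976, 0.032]
tool_rot: [0.514, -0.487, 0.485, -0.514]
ft_force: [-0.1, 0.9, 0.2]
grip_width: 0.0681
```

Run:
```python
from h import *
s=camera("side");p=get_obs()["position"];goto(p*1e3,94)
c=cv2.resize(s[100:180,245:345],(800,640),interpolation=cv2.INTER_CUBIC)[:600]
for dz,col in((0,(0,0,255)),(.033,(0,255,0))):
    u=(proj("side",p+[0,0,dz])-[245,100])*8; cv2.circle(c,tuple(int(v) for v in u),4,col,-1)
cv2.imwrite("pics/s4.png",c)
```

```text
t 5.65 TCP [ 524.7 -298.1   32.9] shift [0. 0. 0.] turn [ 0.05 -0.75 -0.05] grip 69.0 F [-0.3 -0.5 -0.2]
```

View pics/s4.png

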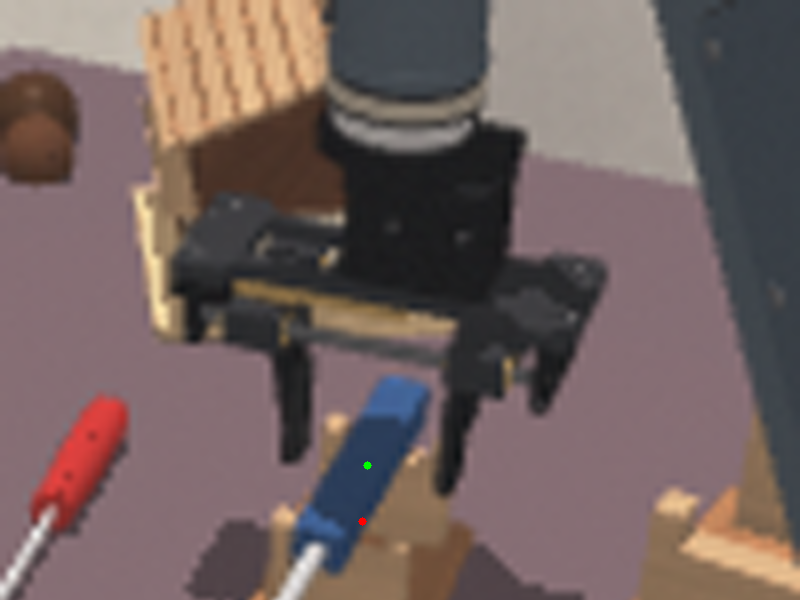

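The fingers now straddle the handle, with tips at (290,460) and (450,490) in the crop. The green dot, TCP+33 mm, sits close to their middle, which confirms the offset. I'll go down 14 mm more and close.

{"name": "drive_tool", "arguments": {
  "plan": [
    [0, 7, 0, 0, 0, 0, 70],
    [0, 14, 0, 0, 0, 0, 70],
    [0, 14, 0, 0, 0, 0, 15],
    [0, 14, 0, 0, 0, 0, 15],
    [0, 14, 0, 0, 0, 0, 15],
    [0, 14, 0, 0, 0, 0, 15],
    [0, 14, 0, 0, 0, 0, 15],
    [0, 14, 0, 0, 0, 0, 15],
    [0, 14, 0, 0, 0, 0, 15],
    [0, 14, 0, 0, 0, 0, 15]
  ],
  "newtons": 50
}}

```text
time: 6.65
position: [0.5253, -0.2985, 0.0195]
tool_rot: [-0.514, 0.485, -0.486, 0.514]
ft_force: [-0.2, -1.1, 0.9]
grip_width: 0.0258
```

Gripped: 25.8 mm opening matches the 26 mm handle. Lifting.

{"name": "drive_tool", "arguments": {
  "plan": [
    [0, -5, 0, 0, 0, 0, 15],
    [0, -15, 0, 0, 0, 0, 15],
    [0, -30, 0, 0, 0, 0, 15],
    [0, -45, 0, 0, 0, 0, 15],
    [0, -52, 0, 0, 0, 0, 15],
    [0, -52, 0, 0, 0, 0, 15]
  ]
}}

```text
time: 7.25
position: [0.5259, -0.2991, 0.0734]
tool_rot: [-0.514, 0.484, -0.487, 0.514]
ft_force: [0.1, -0.5, -1.8]
grip_width: 0.0254
```

Run:
```python
from h import *
s=camera("side");t=camera("top")
for n in("claw_tip","handle"): print(n,[(np.round(d["location"],1),d["conf"]) for d in mark_of("side",n)[:2]],[(np.round(d["location"],1),d["conf"]) for d in mark_of("top",n)[:2]])
a=np.array([-.07,.9975])
for yaw in(93,94,95):
    a=np.array([np.cos(np.radians(yaw)),np.sin(np.radians(yaw))]); 
    P=np.array([.525,-.2985]); print(yaw,"pred claw",proj("side",[*(P+.205*a),.055+.052-.033]),proj("side",[*(P+.205*a),.055+.052+.017]))
goto((520.7,104.6,71.5),94)
cv2.imwrite("pics/s5.png",cv2.resize(s[120:220,235:335],(600,600),interpolation=cv2.INTER_CUBIC))
```

```text
claw_tip [(array([277.4, 185.4]), 0.67)] []
handle [(array([290.4, 145.4]), 0.57)] []
93 pred claw [274.25200238 186.07357912] [274.94863431 174.231897  ]
94 pred claw [275.23779279 186.30324642] [275.96192373 174.45882501]
95 pred claw [276.23043347 186.52296588] [276.98226369 174.67598897]
t 7.55 TCP [ 524.5 -297.9   70.6] shift [-402.1   -0.5   19.1] turn [ 0.07 -0.74 -0.06] grip 25.8 F [ 0.1 -0.7 -2.2]
```

View pics/s5.png

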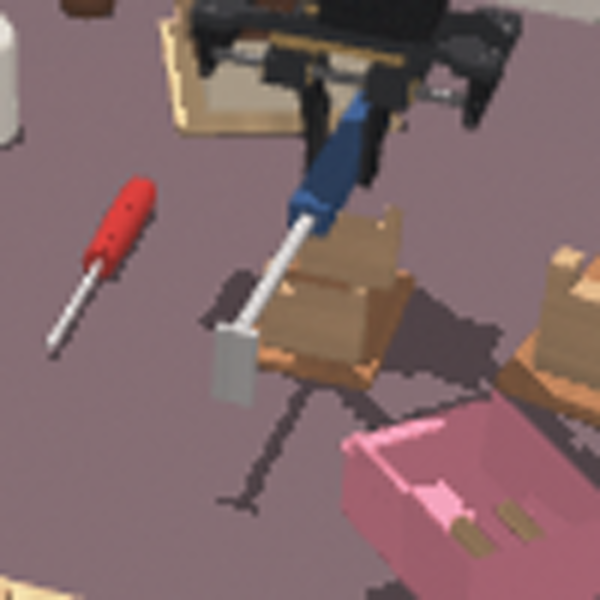

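The hook is held level, with its claw tip at crop (234,403) matching the prediction to a pixel. I'll carry it forward until the claw is near the roof edge.

{"name": "drive_tool", "arguments": {
  "plan": [
    [-15, 0, 1, 0, -0.7, 0, 15],
    [-45, 0, 2, 0, -0.7, 0, 15],
    [-85, 0, 4, 0, -0.7, 0, 15],
    [-125, 0, 6, 0, -0.7, 0, 15],
    [-165, 0, 8, 0, -0.7, 0, 15],
    [-205, 0, 10, 0, -0.7, 0, 15],
    [-240, 0, 12, 0, -0.7, 0, 15],
    [-270, 0, 13, 0, -0.7, 0, 15],
    [-290, 0, 14, 0, -0.7, 0, 15],
    [-290, 0, 14, 0, -0.7, 0, 15]
  ]
}}

```text
time: 8.55
position: [0.5207, -0.0043, 0.0711]
tool_rot: [0.518, -0.482, 0.48, -0.518]
ft_force: [-0.5, 0.2, -1.2]
grip_width: 0.0257
```

Run:
```python
from h import *
s=camera("side");t=camera("top")
print([(np.round(d["location"],1),d["conf"]) for d in mark_of("side","claw_tip")[:2]])
o=get_obs();P=o["position"];a=np.array([-.07,.9975])
print("pred claw",proj("side",[*(P[:2]+.205*a),P[2]+.0355-.033]))
goto((520.7,104.6,71.5),94)
c=cv2.resize(s[160:340,130:370],(800,600),interpolation=cv2.INTER_CUBIC); cv2.imwrite("pics/s6.png",c)
```

```text
[(array([239. , 246.3]), 0.88)]
pred claw [238.95969033 242.64893964]
t 8.7 TCP [522.4  -7.9  71.3] shift [-112.3   -0.2    6.2] turn [0.   0.   0.01] grip 25.6 F [ 0.8 -0.7 -1. ]
```

View pics/s6.png

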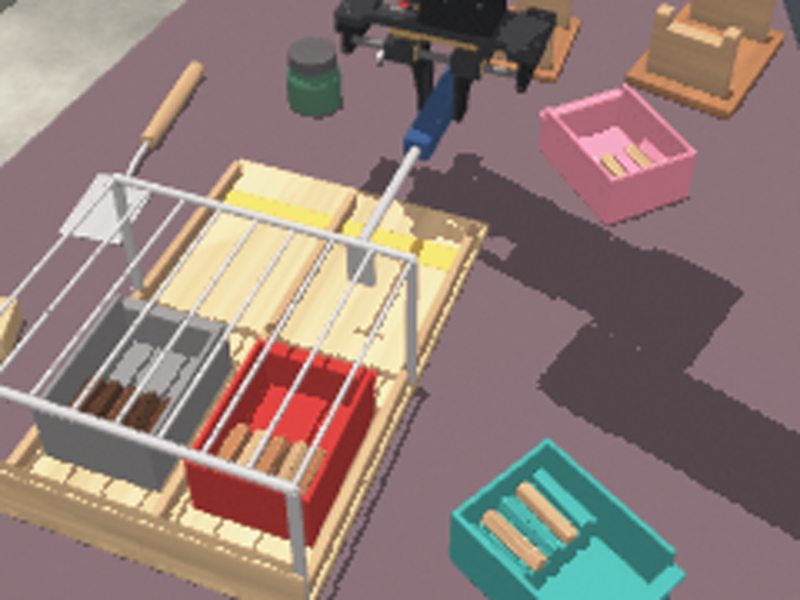

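The claw tip is at crop (361,283), lined up with the red bin's lane and 2 px lower than predicted (~5–8 mm). I'll raise it 4 mm and go in over the lip.

{"name": "drive_tool", "arguments": {
  "plan": [
    [-5, -4, 0, 0, 0, 0, 15],
    [-20, -4, 1, 0, 0, 0, 15],
    [-40, -4, 2, 0, 0, 0, 15],
    [-60, -4, 3, 0, 0, 0, 15],
    [-80, -4, 4, 0, 0, 0, 15],
    [-97, -4, 5, 0, 0, 0, 15],
    [-108, -4, 6, 0, 0, 0, 15],
    [-112, -4, 6, 0, 0, 0, 15],
    [-112, -4, 6, 0, 0, 0, 15]
  ]
}}

```text
time: 9.6
position: [0.5206, 0.1045, 0.0754]
tool_rot: [0.517, -0.482, 0.482, -0.517]
ft_force: [0.4, 0.2, -1.9]
grip_width: 0.0256
```

Run:
```python
from h import *
s=camera("side");t=camera("top")
for n in("claw_tip","red_bin_lip","red_bin"):print(n,[(np.round(d["location"],1),d["conf"]) for d in mark_of("side",n)[:3]])
o=get_obs();P=o["position"];a=np.array([-.07,.9975])
print("pred claw",proj("side",[*(P[:2]+.205*a),P[2]+.0355-.033]))
for q in((207.4,262.6),(243.4,271.6)): print("lip",at_z("side",q,.057))
goto((520.7,104.6,23),94)
A=cv2.resize(s[220:320,180:280],(400,400),interpolation=cv2.INTER_CUBIC);B=cv2.resize(t[140:230,130:220],(400,400),interpolation=cv2.INTER_CUBIC)
cv2.imwrite("pics/s7.png",np.hstack([A,B]))
```

```text
claw_tip [(array([221.3, 269.5]), 0.56)]
red_bin_lip [(array([314.9, 341.3]), 0.97), (array([224. , 272.2]), 0.87), (array([306.3, 191.5]), 0.73)]
red_bin [(array([312.1, 214.7]), 0.97), (array([215.1, 294.6]), 0.87), (array([295.7, 330.9]), 0.82)]
pred claw [220.80813913 270.04720576]
lip [0.56125962 0.28582325 0.057     ]
lip [0.45770288 0.27319327 0.057     ]
t 9.85 TCP [520.8 103.5  75.3] shift [-1.1 52.3 -0. ] turn [ 0.   -0.1   0.01] grip 25.4 F [-0.8 -1.  -1.8]
```

View pics/s7.png

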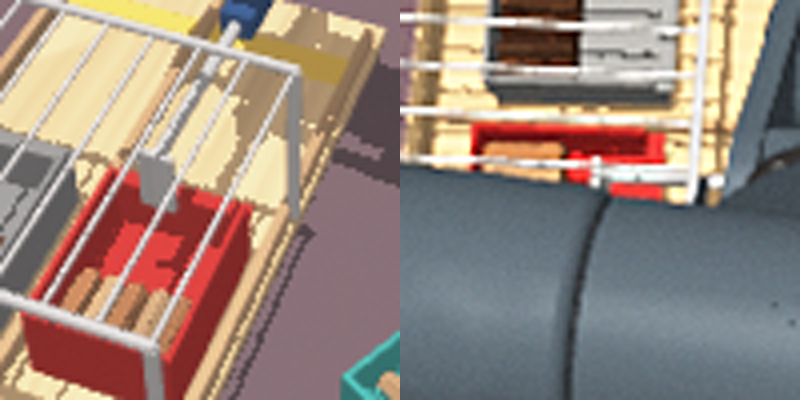

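Both views put the claw over the empty front part, ~20 mm behind the inner face of the front wall and clear of the wood. Lowering 50 mm.

{"name": "drive_tool", "arguments": {
  "plan": [
    [0, 10, 0, 0, 0, 0, 15],
    [0, 22, 0, 0, 0, 0, 15],
    [0, 34, 0, 0, 0, 0, 15],
    [0, 44, 0, 0, 0, 0, 15],
    [0, 50, 0, 0, 0, 0, 15],
    [0, 50, 0, 0, 0, 0, 15],
    [0, 50, 0, 0, 0, 0, 15]
  ]
}}

```text
time: 10.55
position: [0.5208, 0.1042, 0.0252]
tool_rot: [0.517, -0.482, 0.482, -0.517]
ft_force: [0.0, -0.8, -1.7]
grip_width: 0.0252
```

{"name": "drive_tool", "arguments": {
  "plan": [
    [6, 0, 0, 0, 0, 0, 15],
    [13, 0, 0, 0, 0, 0, 15],
    [20, 0, 0, 0, 0, 0, 15],
    [26, 0, 0, 0, 0, 0, 15],
    [32, 0, 0, 0, 0, 0, 15],
    [39, 0, 0, 0, 0, 0, 15],
    [47, 0, 0, 0, 0, 0, 15],
    [56, 0, 0, 0, 0, 0, 15],
    [65, 0, 0, 0, 0, 0, 15],
    [75, 0, 0, 0, 0, 0, 15]
  ]
}}

```text
time: 11.55
position: [0.5258, 0.0286, 0.0253]
tool_rot: [0.517, -0.483, 0.482, -0.517]
ft_force: [0.1, 3.1, -1.4]
grip_width: 0.0255
```

{"name": "drive_tool", "arguments": {
  "plan": [
    [10, 0, 0, 0, 0, 0, 15],
    [20, 0, 0, 0, 0, 0, 15],
    [30, 0, 0, 0, 0, 0, 15],
    [40, 0, 0, 0, 0, 0, 15],
    [50, 0, 0, 0, 0, 0, 15],
    [60, 0, 0, 0, 0, 0, 15],
    [70, 0, 0, 0, 0, 0, 15],
    [80, 0, 0, 0, 0, 0, 15],
    [87, 0, 0, 0, 0, 0, 15],
    [90, 0, 0, 0, 0, 0, 15]
  ]
}}

```text
time: 12.55
position: [0.5322, -0.0614, 0.0254]
tool_rot: [0.517, -0.483, 0.483, -0.517]
ft_force: [-0.1, 3.5, -1.1]
grip_width: 0.0256
```

```bash
cat > binpos.py <<'E'
from h import *
X=np.array([-.07,.9975,0]);O=np.array([.5776,.2018,0])
s=camera("side");t=camera("top")
for n,z in(("red_bin_lip",.057),("red_bin_front",.012),("red_bin",.012),("claw_tip",.028)):
    for d in mark_of("side",n)[:4]:
        w=at_z("side",d["location"],z); print(n,np.round(d["location"]),round(d["conf"],2),"world",np.round(w*1e3),"rack x",round(1e3*(w-O)@X,1))
goto((0,0,0),94)
A=cv2.resize(s[180:300,190:310],(400,400),interpolation=cv2.INTER_CUBIC);B=cv2.resize(t[120:240,160:280],(400,400),interpolation=cv2.INTER_CUBIC)
cv2.imwrite("pics/b.png",np.hstack([A,B]));cv2.imwrite("pics/bs.png",s)
E
python3 binpos.py
```

```text
red_bin_lip [318. 342.] 0.88 world [217. 385.  57.] rack x 208.4
red_bin_lip [306. 190.] 0.74 world [ 411. -138.   57.] rack x -327.7
red_bin_lip [245. 235.] 0.73 world [514. 146.  57.] rack x -50.8
red_bin_front [316. 352.] 0.92 world [216. 383.  12.] rack x 206.3
red_bin_front [246. 242.] 0.61 world [517. 134.  12.] rack x -63.6
red_bin_front [301. 202.] 0.59 world [ 420. -123.   12.] rack x -313.1
red_bin [296. 331.] 0.86 world [278. 354.  12.] rack x 172.6
red_bin [236. 256.] 0.72 world [518. 195.  12.] rack x -2.3
red_bin [290. 172.] 0.3 world [ 518. -279.   12.] rack x -475.6
claw_tip [246. 243.] 0.67 world [508. 149.  28.] rack x -47.5
claw_tip [243. 237.] 0.61 world [528. 133.  28.] rack x -65.5
t 12.85 TCP [532.5 -60.6  25.5] shift [ -97.6   25.  -527. ] turn [-0.04 -0.01  0.04] grip 25.7 F [-0.2  0.7 -2.1]
```

View pics/b.png

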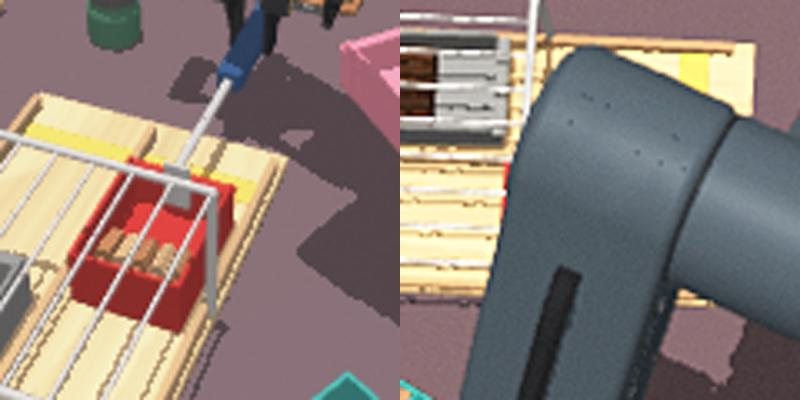

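The bin is following flat, with its front at rack x ≈ -59 by odometry (-64 and -53 from the detections). 50 mm remains.

{"name": "drive_tool", "arguments": {
  "plan": [
    [6, 0, 0, 0, 0, 0, 15],
    [13, 0, 0, 0, 0, 0, 15],
    [21, 0, 0, 0, 0, 0, 15],
    [29, 0, 0, 0, 0, 0, 15],
    [36, 0, 0, 0, 0, 0, 15],
    [42, 0, 0, 0, 0, 0, 15],
    [46, 0, 0, 0, 0, 0, 15],
    [49, 0, 0, 0, 0, 0, 15],
    [50, 0, 0, 0, 0, 0, 15],
    [50, 0, 0, 0, 0, 0, 15]
  ]
}}

```text
time: 13.85
position: [0.5357, -0.1107, 0.0254]
tool_rot: [0.517, -0.482, 0.483, -0.517]
ft_force: [-0.2, 1.2, -1.8]
grip_width: 0.0258
```

```bash
python3 binpos.py
python3 - <<'E'
from m import *
s=cv2.imread("pics/bs.png")
X=np.array([-.07,.9975,0]);Y=np.array([-.9975,-.07,0]);O=np.array([.5776,.2018,0])
# predicted side pixel of key bin corners for front at -110
for n,l in (("lip L",(-8,50,57)),("lip R",(-8,-50,57)),("back L",(130,50,72)),("back R",(130,-50,72))):
    w=O+X*(-110+l[0])/1e3+Y*(63.5+l[1])/1e3+[0,0,l[2]/1e3]; print(n,np.round(proj("side",w),1), ((proj("side",w)-[190,180])*400/120).round())
E
```

```text
red_bin_lip [248. 224.] 0.92 world [525. 102.  57.] rack x -95.4
red_bin_lip [304. 191.] 0.9 world [ 416. -133.   57.] rack x -322.4
red_bin_lip [320. 343.] 0.73 world [213. 385.  57.] rack x 208.4
red_bin_front [314. 352.] 0.62 world [223. 386.  12.] rack x 208.8
red_bin_front [304. 201.] 0.58 world [ 413. -132.   12.] rack x -321.3
red_bin_front [251. 230.] 0.56 world [522.  80.  12.] rack x -117.8
red_bin [243. 245.] 0.98 world [520. 148.  12.] rack x -50.0
red_bin [296. 330.] 0.79 world [278. 352.  12.] rack x 170.5
red_bin [312. 213.] 0.68 world [367. -82.  12.] rack x -268.5
red_bin [254. 230.] 0.66 world [514.  76.  12.] rack x -121.2
claw_tip [250. 232.] 0.62 world [516. 102.  28.] rack x -95.7
t 14.15 TCP [ 535.9 -110.6   25.5] shift [-147.6   25.  -527. ] turn [-0.04 -0.02  0.04] grip 25.6 F [ 0.1 -0.  -0.9]
lip L [266.4 224. ] [255. 147.]
lip R [236.5 216.4] [155. 121.]
back L [250.8 252.1] [203. 240.]
back R [218.  242.9] [ 93. 210.]
```

View pics/b.png

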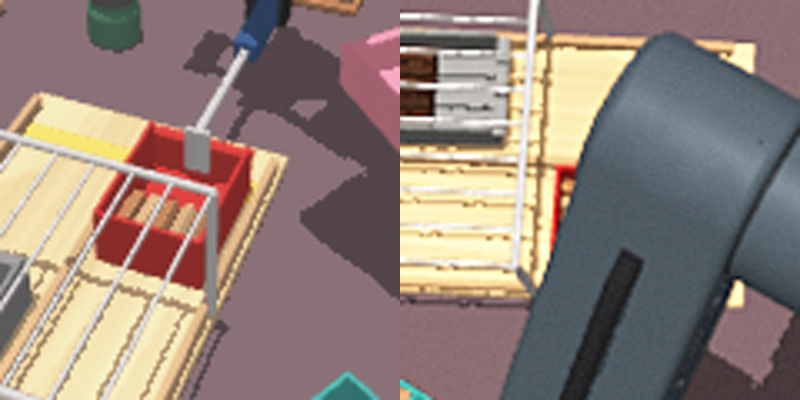

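The bin corners at crop (252,153), (150,122) and (95,212) are within a few pixels of those predicted for a front at -110. The estimates run from -97 to -118, with odometry at -109.5. It lies flat. I'll back the claw off the wall and lift it out.

{"name": "drive_tool", "arguments": {
  "plan": [
    [-6, 0, 0, 0, 0, 0, 15],
    [-13, 0, 0, 0, 0, 0, 15],
    [-16, 0, 0, 0, 0, 0, 15],
    [-16, 0, 0, 0, 0, 0, 15],
    [-16, -10, 0, 0, 0, 0, 15],
    [-16, -25, 0, 0, 0, 0, 15],
    [-16, -40, 0, 0, 0, 0, 15],
    [-16, -55, 0, 0, 0, 0, 15],
    [-16, -62, 0, 0, 0, 0, 15],
    [-16, -62, 0, 0, 0, 0, 15]
  ]
}}

```text
time: 15.15
position: [0.5355, -0.0948, 0.0888]
tool_rot: [-0.517, 0.481, -0.484, 0.517]
ft_force: [-1.0, -0.4, -2.0]
grip_width: 0.026
```

```bash
python3 -c "
from h import *
goto((524,-297,88),93.5)"
```

```text
t 15.15 TCP [535.5 -94.8  88.8] shift [200.9   1.  -25.4] turn [-0.16  0.45  0.08] grip 26.0 F [-1.  -0.4 -2. ]
```

{"name": "drive_tool", "arguments": {
  "plan": [
    [10, 0, -1, 0, 0.4, 0, 15],
    [35, 0, -4, 0, 0.4, 0, 15],
    [65, 0, -8, 0, 0.4, 0, 15],
    [95, 0, -12, 0, 0.4, 0, 15],
    [125, 0, -16, 0, 0.4, 0, 15],
    [155, 0, -20, 0, 0.4, 0, 15],
    [180, 0, -23, 0, 0.4, 0, 15],
    [195, 0, -25, 0, 0.4, 0, 15],
    [201, 0, -25, 0, 0.4, 0, 15],
    [201, 0, -25, 0, 0.4, 0, 15]
  ]
}}

```text
time: 16.15
position: [0.523, -0.2969, 0.0868]
tool_rot: [-0.515, 0.485, -0.484, 0.515]
ft_force: [-0.4, -0.4, -2.6]
grip_width: 0.0254
```

Run:
```python
from h import *
s=camera("side");t=camera("top")
goto((524.5,-297.5,21),93.5)
X=np.array([-.07,.9975,0]);Y=np.array([-.9975,-.07,0]);O=np.array([.5776,.2018,0])
from m import *
A=cv2.resize(s[120:210,245:335],(400,400),interpolation=cv2.INTER_CUBIC);B=cv2.resize(t[120:240,170:290],(400,400),interpolation=cv2.INTER_CUBIC)
cv2.imwrite("pics/c.png",np.hstack([A,B]))
for n,z in(("red_bin_lip",.057),("red_bin_front",.012),("red_bin",.012),("band",.012)):
    for d in mark_of("top",n)[:4]:
        w=at_z("top",d["location"],z); print(n,np.round(d["location"]),round(d["conf"],2),"rack",round(1e3*(w-O)@X,1),round(1e3*(w-O)@Y,1))
```

```text
t 16.25 TCP [ 523.  -295.2   86.9] shift [ 2.5 65.9  1.5] turn [ 0.06  0.09 -0.09] grip 25.5 F [-0.2  0.5 -1.3]
red_bin_lip [319. 229.] 0.92 rack -348.9 189.3
red_bin_lip [145. 274.] 0.61 rack 189.6 353.2
red_bin_lip [247. 190.] 0.56 rack -114.2 74.5
red_bin_front [150. 271.] 0.95 rack 186.6 341.3
red_bin_front [313. 231.] 0.88 rack -335.2 191.5
red_bin_front [247. 186.] 0.67 rack -113.3 51.6
red_bin [304. 241.] 0.97 rack -305.2 225.6
red_bin [228. 187.] 0.69 rack -49.1 56.2
band [250. 168.] 0.84 rack -118.0 -10.3
```

View pics/c.png

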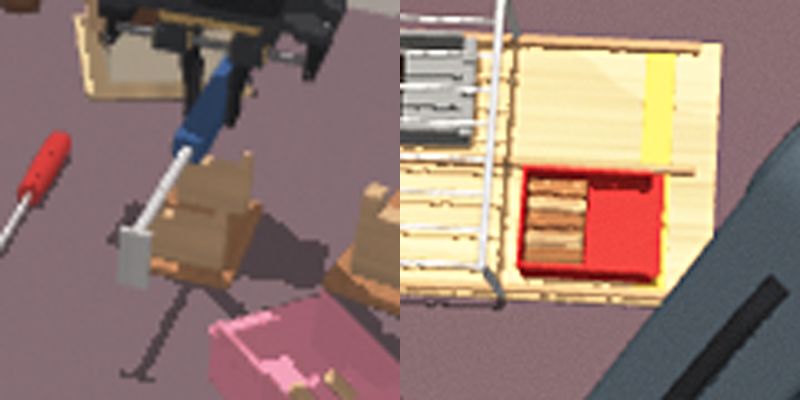

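In the top view the lip edge is at x≈663 against the band's front edge at ~667, so the front wall is at about -112, on the band and parallel. The hook is level above its rest. Lowering and releasing.

{"name": "drive_tool", "arguments": {
  "plan": [
    [2, 20, 1, 0, 0, 0, 15],
    [2, 40, 1, 0, 0, 0, 15],
    [2, 53, 1, 0, 0, 0, 15],
    [2, 60, 1, 0, 0, 0, 15],
    [2, 64, 1, 0, 0, 0, 15],
    [2, 66, 1, 0, 0, 0, 15],
    [2, 66, 1, 0, 0, 0, 15],
    [2, 66, 1, 0, 0, 0, 15]
  ]
}}

```text
time: 17.25
position: [0.5249, -0.2989, 0.0219]
tool_rot: [-0.515, 0.484, -0.485, 0.515]
ft_force: [0.9, -1.1, -1.4]
grip_width: 0.0255
```

{"name": "drive_tool", "arguments": {
  "plan": [
    [0, 1, 0, 0, 0, 0, 15],
    [0, 2, 0, 0, 0, 0, 15],
    [0, 2, 0, 0, 0, 0, 15]
  ]
}}

```text
time: 17.55
position: [0.5247, -0.2987, 0.0196]
tool_rot: [-0.515, 0.484, -0.484, 0.515]
ft_force: [-0.4, -1.1, -1.4]
grip_width: 0.0258
```

```bash
python3 -c "
from h import *
goto((524.5,-297.5,21),93.5)"
```

```text
t 17.55 TCP [ 524.7 -298.7   19.6] shift [-1.2 -1.4 -0.1] turn [-0.02  0.05  0.02] grip 25.8 F [-0.4 -1.1 -1.4]
```

Within a millimetre of the grasp pose, so at most a tiny drop. Opening.

{"name": "drive_tool", "arguments": {
  "plan": [
    [0, 1, 0, 0, 0, 0, 15],
    [0, 1, 0, 0, 0, 0, 35],
    [0, 1, 0, 0, 0, 0, 50],
    [0, 1, 0, 0, 0, 0, 70],
    [0, 1, 0, 0, 0, 0, 70],
    [0, 1, 0, 0, 0, 0, 70],
    [0, 1, 0, 0, 0, 0, 70]
  ]
}}

```text
time: 18.25
position: [0.5245, -0.2985, 0.0182]
tool_rot: [-0.515, 0.484, -0.484, 0.515]
ft_force: [0.9, -0.2, 0.1]
grip_width: 0.0649
```

{"name": "drive_tool", "arguments": {
  "plan": [
    [0, -10, 0, 0, 0, 0, 70],
    [0, -30, 0, 0, 0, 0, 70],
    [0, -55, 0, 0, 0, 0, 70],
    [0, -80, 0, 0, 0, 0, 70],
    [0, -110, 0, 0, 0, 0, 70],
    [0, -140, 0, 0, 0, 0, 70],
    [20, -160, 0, 0, 0, 0, 70],
    [50, -170, 0, 0, 0, 0, 70],
    [90, -170, 0, 0, 0, 0, 70],
    [130, -170, 0, 0, 0, 0, 70]
  ]
}}

```text
time: 19.25
position: [0.533, -0.4294, 0.1904]
tool_rot: [0.516, -0.483, 0.485, -0.515]
ft_force: [0.8, 0.0, -0.3]
grip_width: 0.0702
```

{"name": "drive_tool", "arguments": {
  "plan": [
    [40, 0, 30, 0, 0, 0, 70],
    [70, 0, 70, 0, 0, 0, 70],
    [90, 0, 110, 0, 0, 0, 70],
    [100, 0, 150, 0, 0, 0, 70],
    [100, 0, 190, 0, 0, 0, 70],
    [100, 0, 190, 0, 0, 0, 70],
    [100, 0, 190, 0, 0, 0, 70]
  ]
}}

```text
time: 19.95
position: [0.7288, -0.5152, 0.1868]
tool_rot: [0.516, -0.485, 0.483, -0.515]
ft_force: [-0.5, -1.3, -0.3]
grip_width: 0.07
```

Run:
```python
from m import *
s=camera("side");t=camera("top");goto((0,0,0),93.5)
p=rect(seg(t,(100,120,60),(125,255,255),(320,170,410,230)))
if len(p): w=np.array([at_z("top",q,.079)[:2]*1e3 for q in p],np.float32); print("top handle",len(p),w.mean(0),cv2.minAreaRect(w))
q=rect(seg(s,(100,120,40),(125,255,255),(270,130,315,185))); print("side",len(q),q.mean(0),q.min(0),q.max(0))
for n in("jar","screwdriver","grey_bin"): print(n,mark_of("top",n)[:1],mark_of("side",n)[:1])
for n in("red_bin_front","red_bin","band","claw_tip"): print(n,[(np.round(d["location"],1).tolist(),round(d["conf"],2)) for d in mark_of("top",n)[:4]])
A=cv2.resize(s[120:210,245:335],(400,400),interpolation=cv2.INTER_CUBIC);B=cv2.resize(t[120:240,230:410],(600,400),interpolation=cv2.INTER_CUBIC)[:,:400]
cv2.imwrite("pics/f.png",np.hstack([A,cv2.resize(t[110:230,190:400],(400,229)) if 0 else B]))
```

```text
t 20.05 TCP [ 727.4 -516.4  188.9] shift [-560.2  189.5 -694.1] turn [ 0.05  0.03 -0.  ] grip 70.1 F [-0.4  0.3 -0.3]
top handle 214 [ 518.96295 -273.82776] ((520.1500244140625, -275.1213073730469), (25.123722076416016, 104.29456329345703), 2.421642541885376)
side 150 [290.91333 158.38667] [283. 148.] [298. 170.]
jar [{'location': [302.4, 147.4], 'conf': 0.86}] [{'location': [224.4, 189.6], 'conf': 0.61}]
screwdriver [{'location': [248.8, 171.7], 'conf': 0.34}] [{'location': [250.1, 168.4], 'conf': 0.44}]
grey_bin [{'location': [172.8, 149.2], 'conf': 0.85}] [{'location': [172.5, 285.0], 'conf': 0.97}]
red_bin_front [([315.1, 228.8], 0.86), ([244.3, 186.1], 0.61), ([145.2, 270.2], 0.61)]
red_bin [([225.8, 187.5], 0.85), ([158.1, 257.8], 0.79)]
band [([248.3, 170.0], 0.86)]
claw_tip []
```

Run:
```python
from m import *
X=np.array([-.07,.9975,0]);Y=np.array([-.9975,-.07,0]);O=np.array([.5776,.2018,0])
t=camera("top");s=camera("side")
h=cv2.cvtColor(t,cv2.COLOR_BGR2HSV);k=((h[...,0]<6)|(h[...,0]>174))&(h[...,1]>170)&(h[...,2]>60);m=np.zeros(k.shape,bool);m[150:215,180:280]=k[150:215,180:280]
p=rect(m);w=np.array([at_z("top",q,.057) for q in p])-O
x=w@X*1e3;y=w@Y*1e3;print("red",len(p),"x pct",np.percentile(x,[0,1,99,100]).round(1),"y",np.percentile(y,[1,99]).round(1))
for a,b in((20,45),(50,75),(85,108)): i=(y>a)&(y<b);print("front edge at y",a,b,np.percentile(x[i],1).round(1) if i.any() else None)
yel=seg(t,(24,120,150),(34,255,255),(225,120,275,215));p=rect(yel);w=np.array([at_z("top",q,.012) for q in p])-O;x=w@X*1e3;y=w@Y*1e3
i=y<-10;print("band x",np.percentile(x[i],[2,50,98]).round(1),len(x[i]))
print([ (d["location"],d["conf"]) for d in mark_of("side","claw_tip")], [ (d["location"],d["conf"]) for d in mark_of("side","seat")])
u=lambda P:proj("side",np.array(P)/1e3); print(u((511,-93,22)))
```

```text
red 945 x pct [-117.  -115.5   19.4   20.6] y [ 11.4 118.6]
front edge at y 20 45 -115.8
front edge at y 50 75 -114.1
front edge at y 85 108 -115.4
band x [-120.2 -107.1  -94. ] 271
[([274.4, 196.1], 0.63), ([230.1, 228.2], 0.2)] [([344.3, 160.7], 0.74), ([288.9, 162.0], 0.69)]
[274.34232182 198.10993656]
```

Lip edge at -115.5 puts the front wall at -107.5, against a band centre measured at -107.1 in the same frame. The hook's pixels match the start. Handing in.

```bash
python3 -c "
from rig import *
print(hand_in())"
```

```text
the job is handed in; nothing more can be done
None
```

The red bin is on the yellow band and the hook is back in its rest, and I handed the job in at about 20 s. `hand_in()` gives no verdict, so I don't know how it was scored.

**What I did**
- The first grasp closed on nothing. The side camera showed the fingertips about 33 mm higher than the reported TCP, so I corrected for that and regripped (25.8 mm opening on the 26 mm handle).
- I dropped the claw behind the red bin's lip under the roof and dragged the bin about 190 mm forward. I then backed the claw off the wall, lifted it out, laid the hook back in its rest and moved the arm clear.

**Last checks**
- **Bin:** its front wall measures about -107.5 mm in the rack frame, against a measured band centre of -107.1 mm. It lies flat and square. Earlier estimates scattered from -97 to -118 mm.
- **Hook:** the handle and claw are within 1–2 px of where they were at the start, within a few mm of the middle of the rest and about 2.4° off straight in the top view.
- **Bystanders:** the jar and grey bin are within 1–2 px of their starting places. The screwdriver looks unmoved from the side, but the network's final top-view hit for it was a low-confidence false one.

**Checks that fell short**
- The top view of the handle was partly hidden by the arm.
- I had used up the picture limit, so the final state was checked by numbers only.

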